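Screw down the gear crate's lid

ROBOT

A 6-joint arm with a two-finger parallel gripper is mounted at the origin on the work surface. World frame = base frame: x ahead of the robot, y to its left, z up, the work surface at z = 0. Lengths are in mm, angles in rad, forces in N, time in s.
With the tool pointing down it reaches from about 275 to 875 mm from the base axis. Payload 12.5 kg.
Tool frame: the origin (TCP) lies on the centre line of the jaws, within the pads' length; the fingertips stand 19 mm ahead of it and the grasp point (between the pads) is the TCP; z points along the fingers, y is the direction in which the jaws open and shut (so a half turn about z gives the same grasp; the last joint's range is limited). The gripper opens to 85 mm and grips with 20 to 120 N. Pads are 22 mm wide; open, the fingers measure 114 mm over their backs; the gripper's body (76 mm by 85 mm) begins 54 mm behind the grasp point. The pads swing forward as they close: fully open they stand 13 mm farther back than shut.
Start: joints at [-1.209, 0.351, 1.652, -0, 1.139, -0.085], TCP at [237.661, -495.986, 250.29] pointing down, gripper open.
Joint ranges: [-2.75, 2.75], [-0.79, 2.1], [0.01, 2.65], [-1.57, 4.71], [0.07, 3.14], [-2.87, 2.87]. Speed limits (rad/s): [2.22, 2.22, 2.79, 3.14, 3.14, 3.14].

INTERFACE

Orientations are given as a rotation vector (axis times angle).
In Python, from plant import observe, eyes, bot gives the robot as it stands.
- The arm moves only by the tool move_arm, never from a script. Its argument "plan" is a list of rows, each a list of 5 numbers: the closure, from 0 (fully open) to 1 (shut), then the shift along the tool's x, y, z in m, then the turn about the tool's z in degrees. In form: [[grip, dx, dy, dz, turn], ...]. A call has 1 to 12 rows; each row shifts and turns the commanded pose from where the row before left it, along the tool's axes as they then stand; what a row does not reach is not made up. A row lasts 1/10 s, in which the tool goes at most 50 mm and 8.59 degrees, less where a joint would pass 70% of its speed; a pose out of reach is approached as far as the arm can. A call with a gripper value outside its range is refused whole. The fingers move at their own pace and stop on an object; the grip force is fixed at half the most. Time passes only in rows, so rows that do not move let the fingers close. It gives the time, the measured TCP pose, the force and the opening at its end, in the units of the state.
- observe(): the state, without advancing time (a new reading comes with each control period).
- eyes.read_camera(name): name is "scene" or "top"; returns the picture (480x640x3 uint8, red, green, blue); there is no depth.
- eyes.camera_info(name): a dict with "mtx" (3x3 intrinsics, pixels), "camera_from_world" (4x4, takes a point from world to camera coordinates). Camera axes: x right, y down, z forward; pixel columns grow to the right and rows downward; lengths in mm; the calibration is good to about 2 mm. A picture is of the moment at which its call begins. camera_info takes no time and is no camera call.
- bot.finish_job(): hands the job in, once; it reports no verdict.
The state is a dict: "t": time; "joints": joint angles; "joint_vel": joint speeds; "joint_torque": joint torques, N m; "eef_pos": TCP position; "eef_rot": TCP orientation; "force": force on the tool from outside, world axes, zero at the start; "torque": the same for the moment, N m; "width": finger opening in mm.
Only numpy, scipy, OpenCV 4.12 (cv2) and the standard library are available. Lean on these libraries where they do the work, as an engineer would, in place of code of your own. Each camera call takes 0.05 s, during which the arm holds its last target. There are 200 camera calls.

TASK

Screw down the lid of the gear crate: with the flat-bladed screwdriver from the rack, push into the slot of each of the two lid screws and turn it clockwise until it stops, fully home. One screw is covered by the wax iron base, so first move that onto the middle of the cork mat, setting it down flat and gently. When both screws are home, hang the screwdriver back upright in its free rack hole and let go; turn the screws only with that tool and leave everything else where it is.

Things in the scene. Friction and masses are not known exactly. Their poses are not given: they have to be found in the camera images.
- screw1_slot (a point): centre of the slot floor of lid screw 1, which starts hidden under the wax iron base, near one end of the lid (which end varies). Round steel head, 30 mm diameter, 8 mm high; a slot right across it, 7 mm wide, 5 mm deep (this point is its floor, 5 mm below the head's top). Own x axis runs along the slot, z up. Fully home this point is 88 mm above the bench
- screw2_slot (a point): the same point of lid screw 2, an equal screw at the other end of the lid, open to view from the start
- screw1 (a joint): turn of lid screw 1 in rad, growing clockwise seen from above; starts between 0 and 0.5, stops dead at 1.9 = fully home. Fast thread: the head sinks 3.5 mm per rad, so the bit must follow it down; turning takes about 0.12 N m, it stays where it is left. The blade has some 0.25 rad of play in the slot, so the tool turns that much further
- screw2 (a joint): the same for lid screw 2
- crate: grey plastic gear crate with clip-on lid, fixed; origin at the centre of its underside. Lid 210 mm (own x) by 320 mm (own y), its deck 85 mm above the bench; on it two rails along own y, 10 mm wide, 18 mm high, 58 mm apart inside (tops 103 mm above the bench). The screws lie midway between the rails, about 110 mm either side of the middle
- iron_handle (a point): centre of the bar handle of the wax iron base (loose, 0.4 to 0.75 kg), which starts lying on the two rails over screw 1. Stainless plate 120 mm (own x) by 84 mm (own y), 10 mm thick; black bar handle along own x on two end posts: 90 mm long, 20 mm wide, 20 mm high, its centre (this point) 52 mm above the plate's underside
- mat_top (a point): centre of the top of the cork mat fixed on the bench, 160 mm (own x) by 140 mm (own y), 5 mm thick; this point is 5 mm above the bench. It lies to the left or the right of the crate, the rack on the other side
- rack: plywood driver rack, fixed; a shelf 190 mm (own x) by 75 mm (own y), top 90 mm above the bench, on an upright at each end; two square through holes 24 by 24 mm with chamfered mouths, 45 mm either side of the middle along own x. Origin at the centre of its underside, on the bench. A tool hangs in each hole by its round flange, resting on the shelf
- rack_hole1 (a point): centre of one rack hole, at the shelf's top face, 90 mm above the bench
- rack_hole2 (a point): centre of the other rack hole, at the shelf's top face
- driver_grip (a point): centre of the handle of the flat-bladed screwdriver (loose, 0.14 kg, 155 mm long), hanging bit down in either rack hole. Dark wood handle, a rounded box 26 mm (own x) by 34 mm (own y) by 64 mm; own z points up the handle. Below it a black round flange 42 mm across, 6 mm thick, underside 38 mm below this point, then a 9 mm shaft; the blade's end is 123 mm below this point
- driver_tip (a point): middle of the end of the flat blade of that screwdriver: steel blade 18 mm wide along own y, 3 mm thick along own x, 20 mm long
- spike_grip (a point): centre of the round ball handle (44 mm across, its top 62 mm above the shelf) of the other tool in the rack, a pricking awl: same flange, but a thin 6 mm shaft ending in a point; leave it in place
- driver: the whole flat-bladed screwdriver; origin at the middle of the blade's end, axes as for driver_grip
- iron: the whole wax iron base; origin at the centre of the plate's underside, z up
- mat: the whole cork mat; origin at the centre of its underside
- bottle_mid (a point): bystander: middle of a white bottle, 66 mm in diameter, 190 mm high, standing ahead of the robot to the left or right
- tin_center (a point): bystander: centre of a flat round aluminium tin, 84 mm in diameter, 35 mm high, on the side opposite the bottle
- cam: bystander: blue climbing cam lying flat, 190 mm long along own x (from -114 to +75 mm of its origin), 75 mm wide, 18 mm high; origin on the bench
- belay: bystander: black belay device with a wire loop, 105 mm long along own x (from -74 to +31 mm of its origin), 50 mm wide, 30 mm high; origin on the bench
- carabiner1: bystander: silver carabiner lying flat, one of three in a row in front of the robot, 105 mm along own x by 67 mm, 11 mm high; origin at its middle, on the bench
- carabiner2: bystander: silver carabiner lying flat, one of three in a row in front of the robot, 105 mm along own x by 67 mm, 11 mm high; origin at its middle, on the bench
- carabiner3: bystander: silver carabiner lying flat, one of three in a row in front of the robot, 105 mm along own x by 67 mm, 11 mm high; origin at its middle, on the bench
Things that resemble listed ones, but are neither listed nor needed, are in the scene too. Leave any orange or turquoise look-alike of the driver alone. Of the things like the iron, leave any that is purple; of the rest the larger one is meant.

How it is judged:
By the outcome, as a careful person would: the job done as asked, in the order asked, and still so for the second after the job is handed in, with the robot touching nothing.
It also fails if it takes over 72 s, if anything falls off the work surface, if the arm or the gripper's body presses on something with over 40 N, if the wrist force passes 120 N, or if a joint passes its speed limit or range.

## Working session

There is one attempt and no reset: what is moved stays moved. The work goes in short steps, Python scripts to look and compute and a tool call to move; the robot and the scene stay as the last step left them, time stands still between calls to the robot, and variables do not carry over. Pictures are saved under pics/ and viewed, about 8 in all and at most 12, crops included, and the job is handed in when it is done.

Besides the shell and the picture viewer there is one more tool, called after "Emit:" as a command line: name --pt "numbers of a row" for each row, then --argument value for the rest. move_arm: Moves the arm, as the interface text tells. Its arguments: {"type":"object","properties":{"plan":{"type":"array"}},"required":["plan"]}

```bash
mkdir -p pics; ls
python3 - <<'E'
from plant import observe, eyes, bot
import cv2,numpy as np
for n in("scene","top"):
    cv2.imwrite(f"pics/{n}0.png",eyes.read_camera(n)[:,:,::-1])
    i=eyes.camera_info(n);print(n,np.round(i["mtx"],1).tolist(),np.round(i["camera_from_world"],3).tolist())
print(observe())
E
```

```text
pics
scene [[481.9, 0.0, 323.9], [0.0, 481.9, 243.5], [0.0, 0.0, 1.0]] [[-0.668, 0.744, 0.001, 313.362], [0.611, 0.55, -0.569, -295.337], [-0.424, -0.379, -0.823, 1581.4], [0.0, 0.0, 0.0, 1.0]]
top [[447.6, 0.0, 322.3], [0.0, 447.6, 240.2], [0.0, 0.0, 1.0]] [[-0.009, -1.0, 0.03, 39.523], [-0.99, 0.005, -0.139, 527.816], [0.138, -0.031, -0.99, 1009.45], [0.0, 0.0, 0.0, 1.0]]
{'t': 0.1, 'joints': array([-1.20861275e+00,  3.51161423e-01,  1.65233254e+00,  2.67959577e-06,
        1.13909018e+00, -8.45855704e-02]), 'joint_vel': array([ 0.00119363, -0.00306035, -0.00190265, -0.00184618,  0.00084377,
       -0.00054975]), 'joint_torque': array([ 3.10786836e-04, -5.06836009e+01, -2.91876572e+01, -9.68604900e-05,
        2.58421453e-03, -4.93906249e-07]), 'eef_pos': array([ 237.56700054, -495.75475471,  249.83418416]), 'eef_rot': array([-3.06257678e+00, -6.95741970e-01,  2.11623642e-04]), 'force': array([-0.09833163, -0.87048534,  0.35359165]), 'torque': array([ 0.01718204, -0.00236658,  0.01678031]), 'width': 85.22522841602853}
```

View pics/scene0.png

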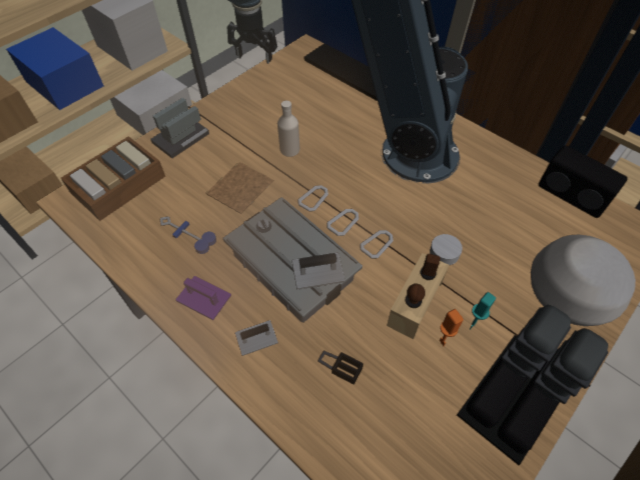

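View pics/top0.png

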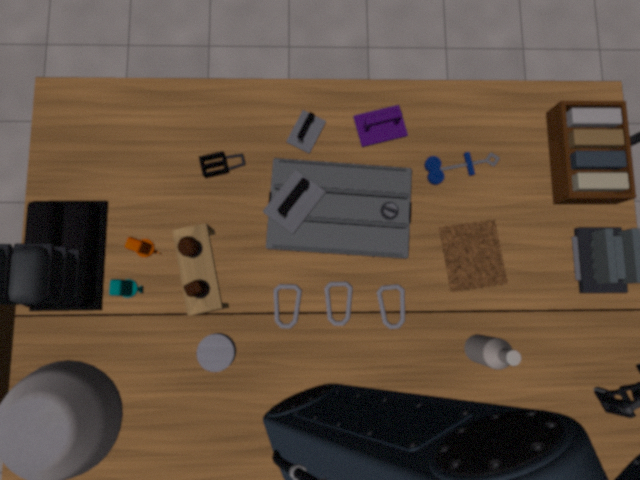

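The scene view shows the crate in the middle (290,255), the iron at its near end (318,265), rack (420,290), mat (240,187). In the top view the iron is at (295,202), screw 2 at (390,211), mat at (473,255), and the rack tools at (190,247) and (196,288). I'll enlarge both to tell the tools apart and to measure.

```bash
cat > h.py <<'E'
import numpy as np,cv2
from plant import observe,eyes,bot
def ray(n,uv):
    i=eyes.camera_info(n);T=np.array(i["camera_from_world"]);K=np.array(i["mtx"])
    d=T[:3,:3].T@np.linalg.inv(K)@[uv[0],uv[1],1];c=-T[:3,:3].T@T[:3,3];return c,d
def at(n,uv,z):
    c,d=ray(n,uv);return (c+d*(z-c[2])/d[2])[:2].round(1)
def px(n,p):
    i=eyes.camera_info(n);q=np.array(i["camera_from_world"])@[*p,1];q=np.array(i["mtx"])@q[:3];return (q[:2]/q[2]).round(1)
def tri(a,b):
    A=0;B=0
    for n,uv in(("top",a),("scene",b)):
        c,d=ray(n,uv);d=d/np.linalg.norm(d);P=np.eye(3)-np.outer(d,d);A=A+P;B=B+P@c
    return np.linalg.solve(A,B).round(1)
def crop(n,x,y,w,h,s,f):
    im=eyes.read_camera(n)[y:y+h,x:x+w,::-1]
    im=cv2.resize(im,None,fx=s,fy=s,interpolation=cv2.INTER_CUBIC);cv2.imwrite(f,im);return im
E
python3 - <<'E'
from h import *
a=crop("top",165,150,260,120,3,"pics/a.png");b=crop("scene",210,195,260,150,3,"pics/b.png")
b=b[:,:780];a=a[:,:780]
cv2.imwrite("pics/ab.png",cv2.resize(np.vstack([a,b]),None,fx=.74,fy=.74)) 
cv2.imwrite("pics/a2.png",a)
E
```

```text
(no output)
```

View pics/a2.png

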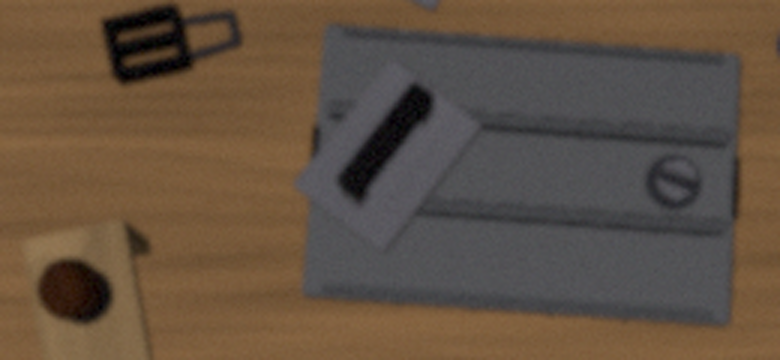

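View pics/b.png

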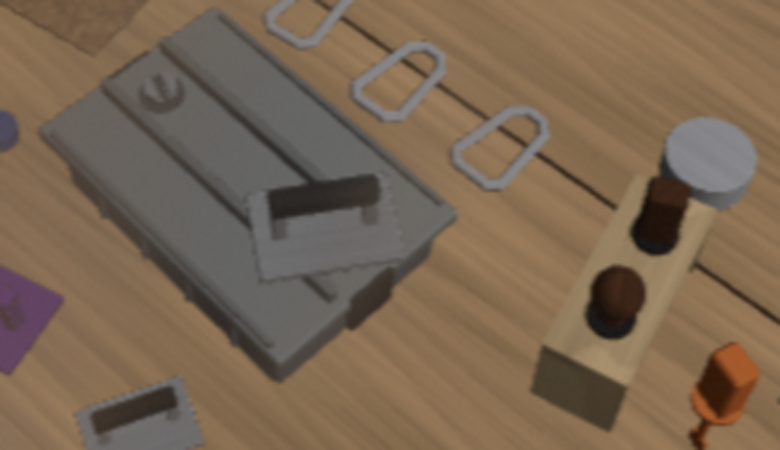

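Crop of the top view: handle bar from about (353,190) to (420,95), screw 2 at (674,181), lid corners (328,27), (740,55), (728,323), (305,295). The scene crop shows that the rack tool nearer the robot has a box handle, so that is the driver. The ball at (616,295) is the awl.

Run:
```python
from h import *
t=eyes.read_camera("top");s=eyes.read_camera("scene")
T=lambda x,y:(165+x/3,150+y/3)
c=[at("top",T(*p),85) for p in((328,27),(740,55),(728,323),(305,295))]
print("lid",c,np.mean(c,0),[np.linalg.norm(c[i]-c[i-1]).round() for i in range(4)], [np.degrees(np.arctan2(*(c[i]-c[i-1])[::-1])).round(1) for i in range(4)])
print("scr2",at("top",T(674,181),99), "scene",at("scene",(210+160/3,195+92/3),99))
def blob(n,m,x,y,w,h):
    k=np.zeros(m.shape,np.uint8);k[y:y+h,x:x+w]=m[y:y+h,x:x+w]
    _,l,st,_=cv2.connectedComponentsWithStats(k);j=1+np.argmax(st[1:,4])
    pts=np.argwhere(l==j)[:,::-1].astype(np.float32);r=cv2.minAreaRect(pts);return r,len(pts),cv2.boxPoints(r)
r,k,b=blob("top",t.max(2)<45,265,165,65,70);print("handle top",r,k,[at("top",p,165) for p in b],at("top",r[0],165))
g=cv2.cvtColor(t,cv2.COLOR_RGB2HSV)
# mat: texture, darker brown
lab=cv2.cvtColor(cv2.medianBlur(t,5),cv2.COLOR_RGB2LAB).astype(int)
print("mat col",lab[255,473],"wood",lab[200,520],lab[255,525])
ref=lab[255,473];w=lab[255,525]
m=(np.linalg.norm(lab-ref,axis=2)<np.linalg.norm(lab-w,axis=2))
r,k,b=blob("top",m,430,212,90,85);print("mat",r,k,[at("top",p,5) for p in b],at("top",r[0],5))
# rack: light
print("rack col",lab[268,190],lab[265,160])
d=((t.astype(int)[:,:,2]>85)&(t[:,:,0]>110));r,k,b=blob("top",d,165,215,65,105);print("rack",r,k,[at("top",p,90) for p in b],at("top",r[0],90))
for nm,y in(("awl",228),("drv",272)):
    r,k,b=blob("top",t.max(2)<75,172,y,45,35);print(nm,r,k,at("top",r[0],90+38),at("top",r[0],160))
a=cv2.resize(t[215:325,160:235],None,fx=5,fy=5,interpolation=2);e=cv2.resize(s[235:345,385:470],None,fx=5,fy=5,interpolation=2)
cv2.imwrite("pics/rack.png",np.hstack([a,e])[:,:,::-1])
```

```text
lid [array([708.3, 145.1]), array([ 686.5, -168.8]), array([ 481. , -152.3]), array([503.6, 160.8])] [594.85  -3.8 ] [np.float64(205.0), np.float64(315.0), np.float64(206.0), np.float64(314.0)] [np.float64(-4.4), np.float64(-94.0), np.float64(175.4), np.float64(85.9)]
scr2 [ 585.6 -112.6] scene [ 593.  -106.7]
handle top ((293.3817138671875, 197.01417541503906), (10.278302192687988, 42.34885787963867), 38.1572265625) 395 [array([572.1, 134.3]), array([642.7,  80.3]), array([629.1,  63.5]), array([558.8, 117.6])] [600.5  99.1]
mat col [ 83 137 147] wood [110 136 152] [111 136 152]
mat ((468.50286865234375, 256.0167236328125), (71.0210952758789, 69.42396545410156), 80.21759033203125) 4041 [array([ 563.8, -223.3]), array([ 592.5, -393.8]), array([ 421.3, -412.3]), array([ 394.6, -245.2])] [ 492.1 -318.4]
rack col [118 133 149] [107 136 151]
rack ((195.0, 308.0), (0.0, 0.0), 0.0) 1 [array([374.5, 312.8]), array([374.5, 312.8]), array([374.5, 312.8]), array([374.5, 312.8])] [374.5 312.8]
awl ((189.5, 247.0), (20.0, 23.0), 90.0) 388 [502.  318.7] [498.  310.2]
drv ((196.5, 288.5), (17.0, 25.0), 90.0) 354 [414.9 301.5] [413.9 293.6]
```

View pics/rack.png

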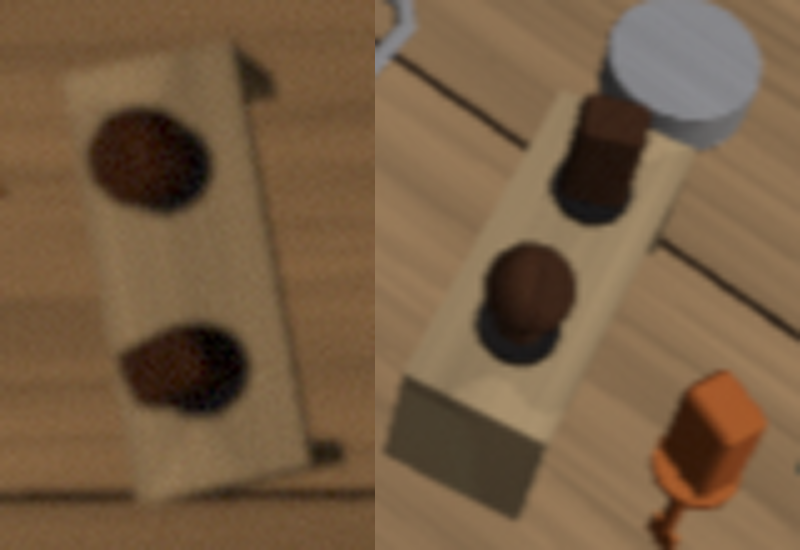

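The top crop shows the rack corners at (68,78), (235,42), (308,465), (142,500). The driver's box handle leans out toward (120,355), with its flange centred near (200,370); the awl is the ball above it.

```bash
cat >> h.py <<'E'
from scipy.spatial.transform import Rotation as Ro
def go(p=None,yaw=None):
    """shift (tool axes, m) and turn (deg) from measured pose to world point p mm, tool-x yaw deg"""
    o=observe();R=Ro.from_rotvec(o["eef_rot"]).as_matrix();y0=np.degrees(np.arctan2(R[1,0],R[0,0]))
    print("t %.2f pos %s yaw %.1f j %s F %s w %.1f tilt %.2f"%(o["t"],o["eef_pos"].round(1),y0,o["joints"].round(2),o["force"].round(1),o["width"],np.degrees(np.arccos(-R[2,2]))))
    if p is not None: print(" shift m",(R.T@(np.array(p)-o["eef_pos"])/1000).round(4))
    if yaw is not None: print(" turn",round((y0-yaw+90)%180-90,1),"or",round((y0-yaw+90)%180-90+180,1),"/ -360")
E
python3 - <<'E'
from h import *
def quad(z,P,off=(0,0),k=1):
    c=np.array([at("top",(off[0]+a/k,off[1]+b/k),z) for a,b in P]);e=[c[i]-c[i-1] for i in range(4)]
    print(c.mean(0).round(1),[np.linalg.norm(x).round() for x in e],[np.degrees(np.arctan2(x[1],x[0])).round(1) for x in e])
quad(5,[(440,226),(494,220),(507,286),(450,291)])
quad(90,[(68,78),(235,42),(308,465),(142,500)],(160,215),5)
print("flange",at("top",(160+200/5,215+370/5),96),"scene",at("scene",(385+(593-375)/5,235+190/5),93))
# driver handle top corners
print("dtop top",[at("top",(160+a/5,215+b/5),160) for a,b in((120,353),(145,405),(190,327))])
S=[(590,95),(648,102),(640,143),(582,135)]
print("dtop scn",[at("scene",(385+(a-375)/5,235+b/5),160) for a,b in S])
print("lid scene",[at("scene",(210+a/3,195+b/3),85) for a,b in((215,10),(456,214),(280,378),(42,130))])
print("iron scene handle top",at("scene",(210+323/3,195+190/3),165))
go([600,99,280],142.5)
E
```

```text
[ 493.5 -328.9] [np.float64(159.0), np.float64(135.0), np.float64(163.0), np.float64(139.0)] [np.float64(6.2), np.float64(-83.9), np.float64(-172.4), np.float64(94.5)]
[459.  309.8] [np.float64(187.0), np.float64(74.0), np.float64(189.0), np.float64(72.0)] [np.float64(11.8), np.float64(-77.7), np.float64(-169.0), np.float64(101.4)]
flange [414.9 301.9] scene [415.5 305.9]
dtop top [array([419.9, 318.7]), array([399., 308.]), array([430.1, 291.1])]
dtop scn [array([413.7, 288.3]), array([398.3, 311.4]), array([420.4, 321.8]), array([435.2, 298.6])]
lid scene [array([ 484.9, -146.3]), array([508.1, 165.9]), array([719.9, 159.4]), array([ 685.9, -162.8])]
iron scene handle top [603.7 100.6]
t 0.30 pos [ 237.6 -495.9  250.1] yaw 25.6 j [-1.21  0.35  1.65  0.    1.14 -0.08] F [-0.3  0.1  0.3] w 85.4 tilt 0.02
 shift m [ 0.5839 -0.3799 -0.0297]
 turn 63.1 or 243.1 / -360
```

Emit:
move_arm --pt "0 0.036 -0.024 -0.02 0" --pt "0 0.036 -0.024 -0.01 0" --pt "0 0.036 -0.024 0 0" --pt "0 0.036 -0.024 0 0" --pt "0 0.036 -0.024 0 0" --pt "0 0.036 -0.024 0 0" --pt "0 0.036 -0.024 0 0" --pt "0 0.036 -0.024 0 0" --pt "0 0.036 -0.024 0 0" --pt "0 0.036 -0.024 0 0" --pt "0 0.036 -0.024 0 0" --pt "0 0.036 -0.024 0 0"

```text
t: 1.5
eef_pos: [503.5, -47.8, 280.4]
eef_rot: [3.063, 0.696, 0.0]
force: [1.3, -0.3, -0.2]
width: 85.2
```

Emit:
move_arm --pt "0 0.036 -0.024 0 0" --pt "0 0.036 -0.024 0 0" --pt "0 0.036 -0.024 0 0" --pt "0 0.036 -0.02 0 0" --pt "0 0.02 0 0 0" --pt "0 0 0 0 -8.5" --pt "0 0 0 0 -8.5" --pt "0 0 0 0 -8.5" --pt "0 0 0 0 -8.5" --pt "0 0 0 0 -8.5" --pt "0 0 0 0 -8.5" --pt "0 0 0 0 -8.5"

```text
t: 2.7
eef_pos: [610.9, 104.2, 280.2]
eef_rot: [-2.308, -2.131, 0.0]
force: [0.5, -0.0, 0.3]
width: 85.4
```

Emit:
move_arm --pt "0 0 0 0 -8.5" --pt "0 0 0 0 -8.5" --pt "0 0 0 0 -8.5" --pt "0 0 0 0 -8.5" --pt "0 0 0 0 -8.5" --pt "0 0 0 0 -8.5" --pt "0 0 0 0 -6.4" --pt "0 0 0 0 0"

```text
t: 3.5
eef_pos: [610.9, 104.2, 280.2]
eef_rot: [-1.007, -2.975, 0.0]
force: [0.2, 0.0, 0.3]
width: 85.3
```

```bash
python3 -c "
from h import *
go([601,99,157],142.5)"
```

```text
t 3.50 pos [610.9 104.2 280.2] yaw 142.6 j [ 0.09  0.45  1.43 -0.    1.26 -0.82] F [0.2 0.  0.3] w 85.3 tilt 0.01
 shift m [ 0.0047 -0.0102  0.1232]
 turn 0.1 or 180.1 / -360
```

Emit:
move_arm --pt "0 0.005 -0.01 0.02 0" --pt "0 0 0 0.04 0" --pt "0 0 0 0.04 0" --pt "0 0 0 0.025 0" --pt "0 0 0 0.002 0" --pt "0.6 0 0 0 0" --pt "1 0 0 0 0" --pt "1 0 0 0 0" --pt "1 0 0 0 0" --pt "1 0 0 0 0" --pt "1 0 0 0 0"

```text
t: 4.6
eef_pos: [601.5, 99.5, 154.3]
eef_rot: [1.01, 2.973, 0.001]
force: [0.3, 1.3, 5.8]
width: 19.0
```

Run:
```python
from h import *
go()
a=crop("top",250,150,110,100,4,"pics/x.png");b=crop("scene",255,195,110,100,4,"pics/x.png")
cv2.imwrite("pics/grip1.png",cv2.resize(np.hstack([a,b]),None,fx=.9,fy=.9))
```

```text
t 4.60 pos [601.5  99.5 154.3] yaw 142.5 j [ 0.09  0.56  1.58  0.    1.   -0.83] F [0.3 1.3 5.8] w 19.0 tilt 0.10
```

View pics/grip1.png

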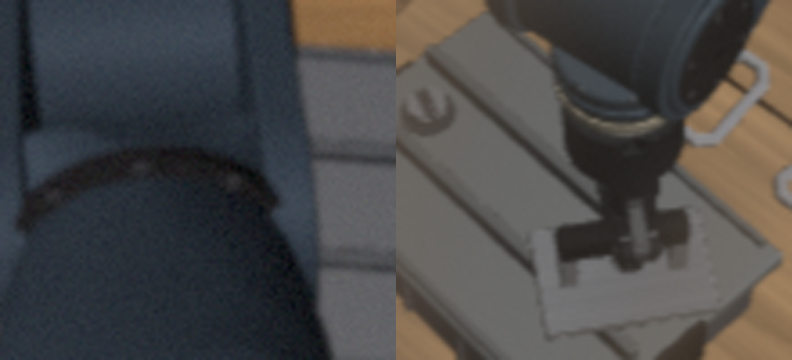

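The iron is gripped at its centre: width 19 mm, and the scene crop shows the jaws on the middle of the bar. Next I lift it and carry it over to the mat.

Emit:
move_arm --pt "1 0 0 -0.005 0" --pt "1 0 0 -0.015 0" --pt "1 0 0 -0.03 0" --pt "1 0 0 -0.04 0" --pt "1 -0.006 -0.015 -0.01 0" --pt "1 -0.013 -0.03 0 0" --pt "1 -0.017 -0.039 0 0" --pt "1 -0.017 -0.039 0 0" --pt "1 -0.017 -0.039 0 0" --pt "1 -0.017 -0.039 0 0" --pt "1 -0.017 -0.039 0 0" --pt "1 -0.017 -0.039 0 0"

```text
t: 5.9
eef_pos: [525.3, -197.6, 252.8]
eef_rot: [-1.01, -2.973, 0.0]
force: [1.9, 0.5, -5.2]
width: 18.9
```

Emit:
move_arm --pt "1 -0.017 -0.039 0 0" --pt "1 -0.017 -0.039 0 0" --pt "1 -0.012 -0.03 0 0" --pt "1 -0.006 -0.015 0 0" --pt "1 0 0 0 -6" --pt "1 0 0 0 -7" --pt "1 0 0 0 -7" --pt "1 0 0 0 -7" --pt "1 0 0 0 -7" --pt "1 0 0 0 -6" --pt "1 0 0 0 -4.5" --pt "1 0 0 0 0"

```text
t: 7.1
eef_pos: [492.9, -324.5, 252.8]
eef_rot: [0.194, -3.135, -0.001]
force: [-0.1, -0.0, -5.7]
width: 18.9
```

Run:
```python
from h import *
q=[at("scene",p,5) for p in((237,163),(272,180),(243,211),(207,190))];print(q,np.mean(q,0))
go([493,-328,60],7)
a=crop("top",330,150,220,170,3,"pics/x.png");b=crop("scene",170,120,170,170,3,"pics/x.png")
cv2.imwrite("pics/mat.png",cv2.resize(np.hstack([a,b]),None,fx=.66,fy=.66))
```

```text
[array([ 432.1, -408.7]), array([ 408.2, -273. ]), array([ 553., -249.]), array([ 571.1, -392.3])] [ 491.1  -330.75]
t 7.10 pos [ 492.9 -324.5  252.8] yaw -172.9 j [-0.66  0.42  1.54  0.    1.18 -2.36] F [-0.1 -0.  -5.7] w 18.9 tilt 0.07
 shift m [ 0.0002 -0.0037  0.1928]
 turn 0.1 or 180.1 / -360
```

View pics/mat.png

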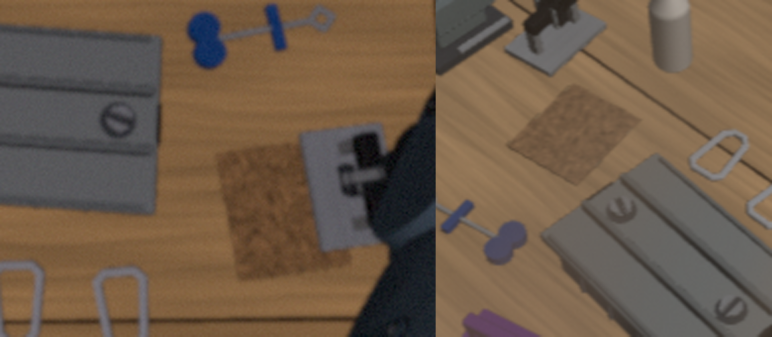

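The picture shows the iron hanging level over the mat, aligned with it, and both screws now open to view. I lower it.

Emit:
move_arm --pt "1 0 -0.005 0.03 0" --pt "1 0 0 0.045 0" --pt "1 0 0 0.045 0" --pt "1 0 0 0.04 0" --pt "1 0 0 0.02 0" --pt "1 0 0 0.008 0" --pt "1 0 0 0.003 0" --pt "1 0 0 0.002 0" --pt "1 0 0 0 0"

```text
t: 8.1
eef_pos: [494.6, -330.2, 61.4]
eef_rot: [-0.191, 3.134, -0.002]
force: [-0.5, 1.0, -5.1]
width: 19.1
```

Emit:
move_arm --pt "1 0 0 0.002 0" --pt "1 0 0 0.001 0" --pt "1 0 0 0.001 0" --pt "1 0 0 0 0"

```text
t: 8.5
eef_pos: [494.1, -329.9, 56.4]
eef_rot: [-0.192, 3.136, -0.0]
force: [-0.9, -0.7, -4.4]
width: 18.7
```

Emit:
move_arm --pt "1 0 0 0.001 0" --pt "1 0 0 0 0"

```text
t: 8.7
eef_pos: [494.1, -329.8, 56.3]
eef_rot: [-0.192, 3.136, -0.0]
force: [-4.4, 2.6, 7.1]
width: 18.8
```

The plate is down: the vertical force changed sign at 56.3 mm, the expected height. I release and lift straight up.

Emit:
move_arm --pt "0.6 0 0 0 0" --pt "0 0 0 0 0" --pt "0 0 0 0 0" --pt "0 0 0 0 0" --pt "0 0 0 -0.02 0" --pt "0 0 0 -0.04 0" --pt "0 0 0 -0.05 0" --pt "0 0 0 -0.05 0" --pt "0 0 0 -0.05 0" --pt "0 0 0 -0.02 0"

```text
t: 9.7
eef_pos: [495.0, -330.6, 290.7]
eef_rot: [-0.191, 3.13, -0.007]
force: [0.6, -0.3, -1.3]
width: 85.6
```

Run:
```python
from h import *
go([415,302,285],117)
T=[eyes.read_camera("top") for _ in range(6)];t=np.mean(T,0)
S=[eyes.read_camera("scene") for _ in range(6)];s=np.mean(S,0)
np.savez("im.npz",t=t,s=s)
for nm,p in(("s1",(602.5,106,98)),("s2",(586,-112.6,98))):print(nm,px("top",p),px("scene",p))
def c(im,p,r=15,k=13):
    x,y=(np.array(p)-r).astype(int);return cv2.resize(im[y:y+2*r,x:x+2*r].astype(np.uint8)[:,:,::-1],None,fx=k,fy=k,interpolation=2)
rows=[np.hstack([c(t,px("top",p)),c(s,px("scene",p))]) for p in((602.5,106,98),(586,-112.6,98))]
v=cv2.resize(np.hstack(rows),(800,200));
w=np.hstack([cv2.resize(t[150:350,380:540].astype(np.uint8)[:,:,::-1],(320,400)),cv2.resize(s[110:250,160:328].astype(np.uint8)[:,:,::-1],(480,400))])
cv2.imwrite("pics/scr.png",np.vstack([v,w]))
```

```text
t 9.70 pos [ 495.  -330.6  290.7] yaw -173.0 j [-0.67  0.39  1.49  0.    1.25 -2.36] F [ 0.6 -0.3 -1.3] w 85.6 tilt 0.40
 shift m [0.0023 0.6376 0.0025]
 turn 70.0 or 250.0 / -360
s1 [291.3 203.2] [319.8 273.8]
s2 [389.6 210.3] [263.7 223.2]
```

View pics/scr.png

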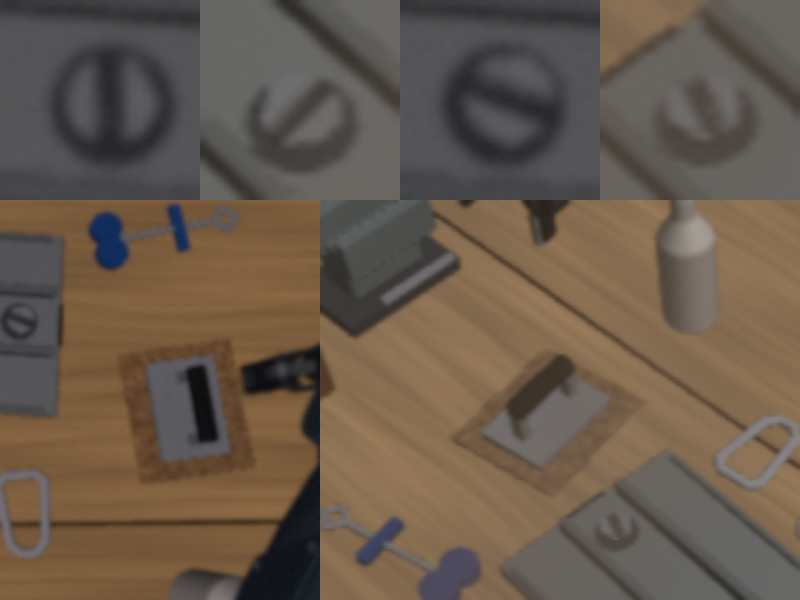

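The picture shows the iron centred flat on the mat. Screw 1's slot is nearly vertical in the top view; screw 2's runs slightly down to the right. I'll measure both from the bright half-discs either side of the slot.

```bash
cat > scr.py <<'E'
from h import *
def half(im,n,p,z,r=11,k=10):
    g=im.mean(2).astype(np.float32);c0=px(n,(*p,z));x,y=(c0-r).astype(int)
    q=cv2.resize(g[y:y+2*r,x:x+2*r],None,fx=k,fy=k,interpolation=cv2.INTER_CUBIC)
    best=None
    for th in np.linspace(q.min()+5,q.max()-3,25):
        _,l,st,ce=cv2.connectedComponentsWithStats((q>th).astype(np.uint8))
        ok=[j for j in range(1,len(st)) if 400<st[j,4]<6000 and st[j,0]>0 and st[j,1]>0 and st[j,0]+st[j,2]<2*r*k and st[j,1]+st[j,3]<2*r*k]
        ok=sorted(ok,key=lambda j:-st[j,4])[:2]
        if len(ok)==2:
            uv=[(x+(ce[j][0]+.5)/k-.5,y+(ce[j][1]+.5)/k-.5) for j in ok]
            w=[at(n,u,z) for u in uv];d=w[1]-w[0]
            print(n,round(float(th)),[int(st[j,4]) for j in ok],"mid",((w[0]+w[1])/2).round(1),"slot deg",round(float(np.degrees(np.arctan2(d[1],d[0]))+90)%180,1))
if __name__=="__main__":
    d=np.load("im.npz")
    for p in((602.5,106),(586,-112.6)):
        for n,a in(("top","t"),("scene","s")): half(d[a],n,p,99)
E
python3 scr.py
```

```text
top 67 [4773, 4210] mid [604.  104.2] slot deg 1.9
top 69 [4467, 3913] mid [603.8 104.2] slot deg 1.6
top 71 [4165, 3627] mid [603.8 104.2] slot deg 1.6
top 73 [3872, 3343] mid [603.8 104.2] slot deg 1.6
top 74 [3579, 3070] mid [603.6 104.2] slot deg 1.6
top 76 [3261, 2771] mid [603.6 104.2] slot deg 1.3
top 78 [2921, 2483] mid [603.6 104.2] slot deg 0.9
top 80 [2594, 2177] mid [603.4 104.2] slot deg 0.6
top 82 [2281, 1876] mid [603.3 104.2] slot deg 0.0
top 84 [1981, 1574] mid [603.2 104.2] slot deg 179.4
top 86 [1658, 1252] mid [603.1 104.2] slot deg 179.4
top 88 [1311, 899] mid [602.9 104.1] slot deg 1.2
top 90 [909, 452] mid [602.5 104.2] slot deg 4.2
scene 105 [2118, 1263] mid [603.6 104.2] slot deg 171.7
scene 107 [1341, 793] mid [603.9 104.1] slot deg 169.0
top 75 [3882, 3212] mid [ 588.  -113.8] slot deg 66.0
top 76 [3496, 2949] mid [ 588.  -113.8] slot deg 66.3
top 78 [3154, 2697] mid [ 588.  -113.8] slot deg 66.4
top 80 [2823, 2421] mid [ 588.  -113.8] slot deg 66.7
top 82 [2508, 2138] mid [ 588.  -113.9] slot deg 66.8
top 84 [2178, 1829] mid [ 588. -114.] slot deg 66.8
top 86 [1822, 1517] mid [ 587.9 -114.1] slot deg 67.0
top 87 [1436, 1176] mid [ 587.8 -114.4] slot deg 66.9
top 89 [1055, 731] mid [ 587.6 -114.8] slot deg 68.4
scene 100 [2211, 1584] mid [ 585.7 -116.3] slot deg 69.7
scene 102 [1603, 1261] mid [ 586.3 -115.4] slot deg 69.1
scene 103 [1228, 1014] mid [ 586.7 -115. ] slot deg 68.9
scene 105 [863, 760] mid [ 587.  -114.4] slot deg 68.1
scene 107 [511, 463] mid [ 587.4 -113.4] slot deg 68.7
```

Emit:
move_arm --pt "0 0 0.02 0 0" --pt "0 0 0.045 0 0" --pt "0 0 0.045 0 0" --pt "0 0 0.045 0 0" --pt "0 0 0.045 0 0" --pt "0 0 0.045 0 0" --pt "0 0 0.045 0 0" --pt "0 0 0.045 0 0" --pt "0 0 0.045 0 0" --pt "0 0 0.045 0 0" --pt "0 0 0.045 0 0" --pt "0 0 0.045 0 0"

```text
t: 11.5
eef_pos: [430.7, 183.1, 285.4]
eef_rot: [-0.192, 3.135, 0.0]
force: [0.5, -1.4, -0.4]
width: 85.6
```

Emit:
move_arm --pt "0 0 0.045 0 0" --pt "0 0 0.045 0 0" --pt "0 0 0.028 0 0" --pt "0 0 0 0 8.5" --pt "0 0 0 0 8.5" --pt "0 0 0 0 8.5" --pt "0 0 0 0 8.5" --pt "0 0 0 0 8.5" --pt "0 0 0 0 8.5" --pt "0 0 0 0 8.5" --pt "0 0 0 0 8.5" --pt "0 0 0 0 2"

```text
t: 12.7
eef_pos: [416.9, 298.4, 285.2]
eef_rot: [-1.649, -2.674, 0.0]
force: [0.5, 0.6, 0.9]
width: 85.1
```

Run:
```python
from h import *
go([415.5,303.5,200],117)
s=eyes.read_camera("scene")[225:325,365:475];t=eyes.read_camera("top")[230:330,140:240]
cv2.imwrite("pics/drv.png",np.hstack([cv2.resize(s,(440,400),interpolation=2),cv2.resize(t,(360,360),interpolation=2)[:400].copy() if 0 else cv2.resize(t,(360,400),interpolation=2)])[:,:,::-1])
```

```text
t 12.70 pos [416.9 298.4 285.2] yaw 116.7 j [0.53 0.25 1.7  0.   1.19 0.06] F [0.5 0.6 0.9] w 85.1 tilt 0.01
 shift m [0.0052 0.0011 0.0852]
 turn -0.3 or 179.7 / -360
```

View pics/drv.png

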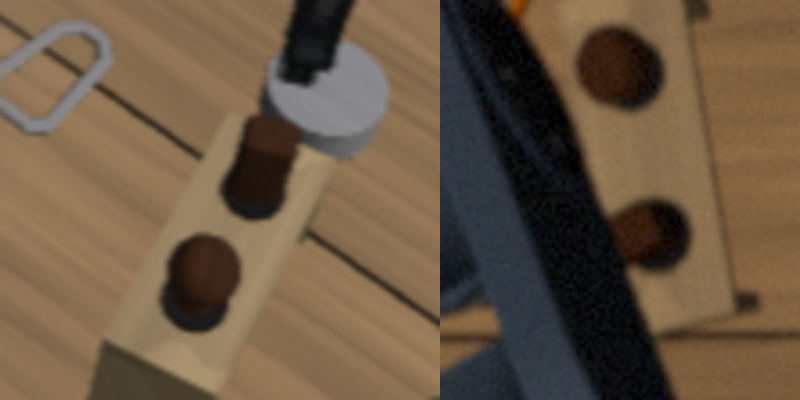

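The handle is seen from both sides; its long side runs at about 118° and the jaws straddle it. I narrow the opening to keep clear of the awl and descend.

Emit:
move_arm --pt "0.35 0.006 0.001 0.01 -2" --pt "0.35 0 0 0.03 0" --pt "0.35 0 0 0.04 0" --pt "0.35 0 0 0.04 0" --pt "0.35 0 0 0.03 0" --pt "0.35 0 0 0.005 0" --pt "0.35 0 0 0 0"

```text
t: 13.5
eef_pos: [414.8, 304.3, 129.9]
eef_rot: [-1.592, -2.708, 0.002]
force: [0.2, 0.4, 1.0]
width: 55.8
```

Emit:
move_arm --pt "0.5 0 0 0 0" --pt "1 0 0 0 0" --pt "1 0 0 0 0" --pt "1 0 0 0 0" --pt "1 0 0 0 0" --pt "1 0 0 0 0"

```text
t: 14.1
eef_pos: [415.7, 304.7, 131.8]
eef_rot: [1.594, 2.706, 0.004]
force: [-1.6, -0.4, 7.6]
width: 25.8
```

Run:
```python
from h import *
go()
print(observe()["torque"])
```

```text
t 14.10 pos [415.7 304.7 131.8] yaw 119.0 j [0.54 0.45 1.85 0.   0.85 0.04] F [-1.6 -0.4  7.6] w 25.8 tilt 0.15
[-0.01037079  0.25487063  0.04852252]
```

Gripped at 25.8 mm, so the jaws are on the 26 mm faces. I lift it out and carry it toward screw 1.

Emit:
move_arm --pt "1 0 0 -0.005 0" --pt "1 0 0 -0.02 0" --pt "1 0 0 -0.04 0" --pt "1 0 0 -0.04 0" --pt "1 0 0 -0.025 0" --pt "1 -0.017 0.004 -0.005 0" --pt "1 -0.038 0.01 0 0" --pt "1 -0.038 0.01 0 0" --pt "1 -0.038 0.01 0 0" --pt "1 -0.038 0.01 0 0" --pt "1 -0.038 0.01 0 0" --pt "1 -0.038 0.01 0 0"

```text
t: 15.3
eef_pos: [590.7, 119.5, 265.9]
eef_rot: [1.594, 2.707, 0.0]
force: [0.7, 0.0, -1.1]
width: 25.2
```

Emit:
move_arm --pt "1 -0.02 0.004 0 0" --pt "1 0 0 0 -8.5" --pt "1 0 0 0 -8.5" --pt "1 0 0 0 -8.5" --pt "1 0 0 0 -8.5" --pt "1 0 0 0 -8.5" --pt "1 0 0 0 -8.5" --pt "1 0 0 0 -8.5" --pt "1 0 0 0 -3" --pt "1 0 0 0 0"

```text
t: 16.3
eef_pos: [602.7, 105.8, 265.6]
eef_rot: [0.043, -3.141, -0.0]
force: [-0.4, -0.5, -1.1]
width: 25.4
```

Run:
```python
from h import *
go([603.7,104.2,245],181.5)
o=observe()["eef_pos"]
s=np.mean([eyes.read_camera("scene") for _ in range(3)],0)
t=eyes.read_camera("top")
tip=o-[0,0,126.8]
c=px("scene",tip).astype(int);print(px("scene",tip),px("scene",o),px("top",tip))
x,y=c-[45,60]
print(x,y)
v=cv2.resize(s[y:y+100,x:x+90].astype(np.uint8),None,fx=6,fy=6,interpolation=2)
k=px("top",tip).astype(int);w=cv2.resize(t[k[1]-50:k[1]+50,k[0]-20:k[0]+20],(240,600),interpolation=2)
cv2.imwrite("pics/tip.png",np.hstack([v,w])[:,:,::-1])
```

```text
t 16.30 pos [602.7 105.8 265.6] yaw -178.4 j [ 0.1   0.45  1.47  0.    1.23 -1.5 ] F [-0.4 -0.5 -1.1] w 25.4 tilt 0.01
 shift m [-0.001  -0.0016  0.0206]
 turn 0.1 or 180.1 / -360
[319.6 265.1] [319.3 234.7] [290.7 198.9]
274 205
```

View pics/tip.png

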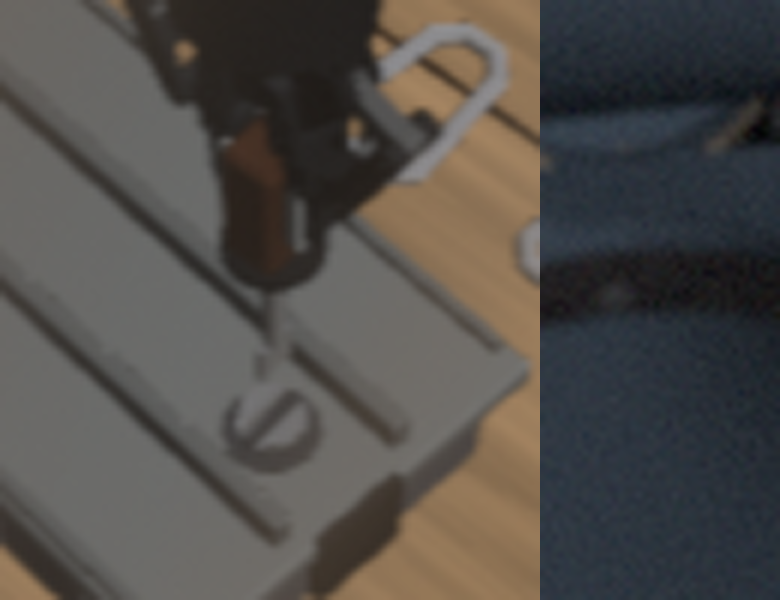

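The scene crop shows the flange centred at about (273,262) and the blade tip at about (270,375), close to where the TCP predicts. The screw is right below, with its slot lined up with the blade. I descend carefully.

Emit:
move_arm --pt "1 -0.001 -0.0016 0.015 0" --pt "1 0 0 0.015 0" --pt "1 0 0 0.005 0" --pt "1 0 0 0.002 0" --pt "1 0 0 0.002 0" --pt "1 0 0 0.001 0" --pt "1 0 0 0 0"

```text
t: 17.2
eef_pos: [604.2, 103.9, 225.5]
eef_rot: [-0.041, 3.141, 0.0]
force: [-0.1, -0.1, -1.3]
width: 25.3
```

Emit:
move_arm --pt "1 0 0 0.001 0" --pt "1 0 0 0.001 0" --pt "1 0 0 0.001 0" --pt "1 0 0 0 0"

```text
t: 17.6
eef_pos: [604.0, 103.8, 222.2]
eef_rot: [0.041, -3.141, 0.0]
force: [0.6, -0.1, -1.1]
width: 25.4
```

Emit:
move_arm --pt "1 0 0 0.001 0" --pt "1 0 0 0.001 0" --pt "1 0 0 0 0"

```text
t: 17.9
eef_pos: [604.0, 103.8, 220.1]
eef_rot: [0.041, -3.141, -0.0]
force: [1.1, -0.4, -0.3]
width: 25.6
```

Emit:
move_arm --pt "1 0 0 0.001 0" --pt "1 0 0 0.001 0" --pt "1 0 0 0 0"

```text
t: 18.2
eef_pos: [604.4, 103.9, 219.6]
eef_rot: [-0.041, 3.14, 0.0]
force: [-2.8, -0.8, 9.9]
width: 25.6
```

Floor contact at 219.6 with 10 N. I turn clockwise and follow the screw down.

Emit:
move_arm --pt "1 0 0 0 6" --pt "1 0 0 0.0003 6" --pt "1 0 0 0.0004 6" --pt "1 0 0 0.0004 6" --pt "1 0 0 0.0004 6" --pt "1 0 0 0.0004 6" --pt "1 0 0 0 0"

```text
t: 18.9
eef_pos: [605.1, 103.8, 218.3]
eef_rot: [0.936, 2.995, 0.002]
force: [-0.7, -0.2, 10.1]
width: 25.3
```

```bash
python3 -c "
from h import *
go();print(observe()['torque'])"
```

```text
t 18.90 pos [605.1 103.8 218.3] yaw 145.3 j [ 0.09  0.5   1.51 -0.    1.13 -0.87] F [-0.7 -0.2 10.1] w 25.3 tilt 0.22
[-0.25746627  0.15354762  0.01325449]
```

It sank 1.3 mm, as expected for that turn. I continue.

Emit:
move_arm --pt "1 0 0 0.0004 7" --pt "1 0 0 0.0004 7" --pt "1 0 0 0.0004 7" --pt "1 0 0 0.0004 7" --pt "1 0 0 0.0004 7" --pt "1 0 0 0.0004 7" --pt "1 0 0 0 0"

```text
t: 19.6
eef_pos: [605.1, 103.4, 215.8]
eef_rot: [1.948, 2.461, 0.003]
force: [-0.9, -1.1, 10.1]
width: 25.1
```

```bash
python3 -c "
from h import *
go();print(observe()['torque'])"
```

```text
t 19.60 pos [605.1 103.4 215.8] yaw 103.3 j [ 0.09  0.5   1.52 -0.    1.12 -0.14] F [-0.9 -1.1 10.1] w 25.1 tilt 0.21
[-0.8387408   0.11917044  0.04936544]
```

Emit:
move_arm --pt "1 0 0 0.0004 6" --pt "1 0 0 0.0004 6" --pt "1 0 0 0.0003 4"

```text
t: 19.9
eef_pos: [605.1, 103.3, 214.8]
eef_rot: [2.271, 2.166, 0.003]
force: [-1.5, -4.8, 11.3]
width: 25.5
```

```bash
python3 -c "
from h import *
go();print(observe()['torque'])"
```

```text
t 19.90 pos [605.1 103.3 214.8] yaw 87.3 j [ 0.09  0.5   1.52 -0.    1.12  0.14] F [-1.5 -4.8 11.3] w 25.5 tilt 0.21
[-1.02692188  0.25169787  0.03444003]
```

Emit:
move_arm --pt "1 0 0 0.0002 4" --pt "1 0 0 0.0002 4"

```text
t: 20.1
eef_pos: [605.0, 103.2, 214.3]
eef_rot: [2.416, 2.004, 0.003]
force: [-1.1, -4.7, 10.5]
width: 25.4
```

```bash
python3 -c "
from h import *
go();print(observe()['torque'],observe()['joint_torque'].round(2))"
```

```text
t 20.10 pos [605.  103.2 214.3] yaw 79.4 j [ 0.09  0.5   1.52 -0.    1.12  0.28] F [-1.1 -4.7 10.5] w 25.4 tilt 0.21
[-1.1237421   0.24852795  0.07879235] [  2.14 -52.48 -25.58   1.3   -0.46  -1.06]
```

Emit:
move_arm --pt "1 0 0 0.0003 4" --pt "1 0 0 0.0003 4"

```text
t: 20.3
eef_pos: [605.2, 103.2, 214.1]
eef_rot: [2.549, 1.831, 0.004]
force: [-1.7, -4.1, 16.1]
width: 25.7
```

```bash
python3 -c "
from h import *
go();print(observe()['torque'],observe()['joint_torque'].round(2))"
```

```text
t 20.30 pos [605.2 103.2 214.1] yaw 71.4 j [ 0.09  0.5   1.52 -0.    1.12  0.42] F [-1.7 -4.1 16.1] w 25.7 tilt 0.24
[-1.20386366  0.46285472  0.5434984 ] [  1.83 -49.99 -24.35   1.58  -0.7   -0.62]
```

The torque jumped to 0.54 N m and the sinking stopped. One small extra turn to confirm.

Emit:
move_arm --pt "1 0 0 0 4" --pt "1 0 0 0 0"

```text
t: 20.5
eef_pos: [605.3, 103.5, 214.2]
eef_rot: [2.611, 1.742, 0.005]
force: [-0.2, -2.2, 13.8]
width: 25.8
```

```bash
python3 -c "
from h import *
go();print(observe()['torque'],observe()['joint_torque'].round(2))"
```

```text
t 20.50 pos [605.3 103.5 214.2] yaw 67.4 j [ 0.09  0.5   1.52 -0.    1.12  0.49] F [-0.2 -2.2 13.8] w 25.8 tilt 0.26
[-0.69775602  0.2696022   0.44645183] [  0.71 -50.8  -24.47   0.87  -0.43   1.31]
```

Screw 1 is home. I relieve the blade, lift, and go over screw 2.

Emit:
move_arm --pt "1 0 0 -0.001 -6" --pt "1 0 0 -0.005 0" --pt "1 0 0 -0.015 0" --pt "1 0 0 -0.03 0" --pt "1 0 0 0 6"

```text
t: 21.0
eef_pos: [605.3, 104.1, 266.7]
eef_rot: [2.613, 1.74, 0.008]
force: [-0.1, -1.0, -1.6]
width: 25.3
```

```bash
python3 -c "
from h import *
go([588,-114,264],67.5)
d=[eyes.read_camera('top') for _ in range(3)]
from scr import half
half(np.mean(d,0),'top',(604,104),93)
half(np.mean([eyes.read_camera('scene') for _ in range(3)],0),'scene',(604,104),93)
"
```

```text
t 21.00 pos [605.3 104.1 266.7] yaw 67.3 j [0.09 0.45 1.46 0.   1.22 0.49] F [-0.1 -1.  -1.6] w 25.3 tilt 0.31
 shift m [-0.2079  0.0681  0.0024]
 turn -0.2 or 179.8 / -360
scene 93 [2891, 2515] mid [603.8 104.4] slot deg 100.5
scene 96 [2691, 2289] mid [603.8 104.4] slot deg 100.5
scene 98 [2511, 2072] mid [603.9 104.4] slot deg 100.5
scene 101 [2308, 1870] mid [603.9 104.4] slot deg 100.5
scene 103 [2093, 1665] mid [603.9 104.4] slot deg 101.1
scene 106 [1874, 1440] mid [603.9 104.4] slot deg 101.3
scene 108 [1609, 1202] mid [603.9 104.4] slot deg 101.3
scene 111 [1248, 924] mid [603.8 104.4] slot deg 100.2
scene 113 [550, 478] mid [604.1 105.5] slot deg 101.9
```

Emit:
move_arm --pt "1 -0.02 0.007 0 0" --pt "1 -0.04 0.013 0 0" --pt "1 -0.04 0.013 0 0" --pt "1 -0.04 0.013 0 0" --pt "1 -0.04 0.013 0 0" --pt "1 -0.02 0.007 0 0" --pt "1 -0.008 0.002 0 0" --pt "1 0 0 0 0"

```text
t: 22.1
eef_pos: [587.1, -114.7, 262.5]
eef_rot: [-2.612, -1.744, 0.001]
force: [0.9, 0.1, -0.5]
width: 25.0
```

Run:
```python
from h import *
from scr import half
go([588,-114,264],67.5)
t=np.mean([eyes.read_camera("top") for _ in range(3)],0);s=np.mean([eyes.read_camera("scene") for _ in range(3)],0)
half(t,'top',(604,104),93)
o=observe()["eef_pos"];tip=o-[0,0,126.8];c=px("scene",tip);x,y=(c-[40,55]).astype(int);print((c-[x,y])*6)
v=cv2.resize(s[y:y+90,x:x+80].astype(np.uint8),None,fx=6,fy=6,interpolation=2)
k=px("top",(604,104,93)).astype(int);w=cv2.resize(t[k[1]-30:k[1]+30,k[0]-17:k[0]+17].astype(np.uint8),(306,540),interpolation=2)
cv2.imwrite("pics/tip2.png",np.hstack([v,w])[:,:,::-1])
```

```text
t 22.10 pos [ 587.1 -114.7  262.5] yaw 67.5 j [-0.27  0.43  1.51  0.    1.21  0.12] F [ 0.9  0.1 -0.5] w 25.0 tilt 0.04
 shift m [ 0.001   0.0006 -0.0015]
 turn -0.0 or 180.0 / -360
top 75 [4563, 4464] mid [604.8 104.6] slot deg 93.4
top 77 [4233, 4171] mid [604.7 104.6] slot deg 93.1
top 79 [3925, 3904] mid [604.7 104.6] slot deg 93.1
top 81 [3644, 3636] mid [604.7 104.6] slot deg 92.8
top 83 [3402, 3355] mid [604.7 104.6] slot deg 92.8
top 85 [3151, 3058] mid [604.7 104.6] slot deg 92.8
top 88 [2899, 2772] mid [604.7 104.6] slot deg 92.8
top 90 [2638, 2498] mid [604.6 104.6] slot deg 92.8
top 92 [2367, 2195] mid [604.6 104.8] slot deg 92.8
top 94 [2057, 1874] mid [604.7 105. ] slot deg 92.7
top 96 [1752, 1547] mid [604.7 105.2] slot deg 93.3
top 99 [1396, 1202] mid [604.7 105.4] slot deg 93.6
top 101 [1063, 786] mid [604.6 105.6] slot deg 93.3
[244.2 333.6]
```

View pics/tip2.png

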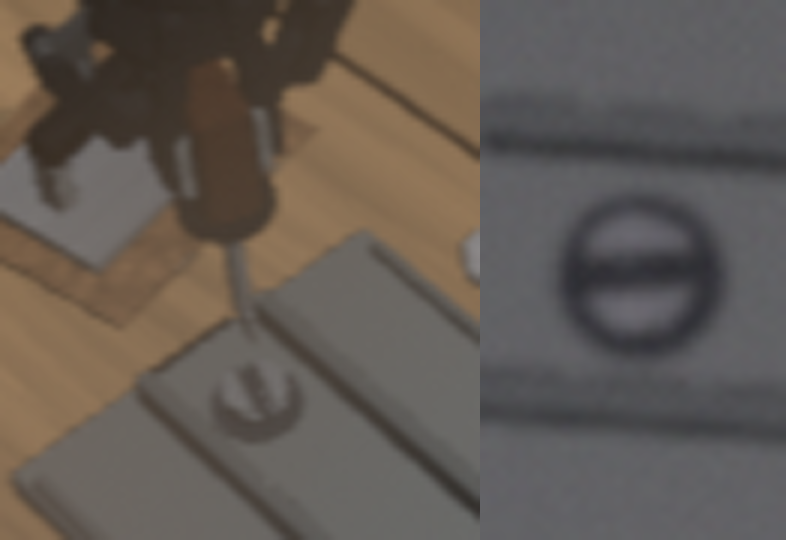

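The scene crop shows the shaft running from (237,240) to the blade end at about (252,335), predicted tip (244,334). The driver may lean a little in the jaws. Screw 1 reads 93°, a turn of 1.54 rad, consistent with its stop. I'll check the lean against the predicted line.

Run:
```python
from h import *
o=observe()["eef_pos"];c=px("scene",o-[0,0,126.8]);xy=(c-[40,55]).astype(int)
for dz in(0,38,45,70,90,100,126.8):print(dz,((px("scene",o-[0,0,dz])-xy)*6).round(0))
s=np.mean([eyes.read_camera("scene") for _ in range(4)],0)
g=s.mean(2);x,y=xy
# shaft profile rows
for r in range(y+38,y+60):print(r-y,(r-y)*6,g[r,x+33:x+50].round(0).astype(int))
for d in((5,0),(0,5)):print(d,((px("scene",o-[0,0,126.8]+[*d,0])-c)*6))
```

```text
0 [211. 138.]
38 [221. 200.]
45 [223. 211.]
70 [230. 250.]
90 [235. 280.]
100 [238. 295.]
126.8 [244. 334.]
38 228 [ 60  60  62  61  61  61  61  62  64  77  96 112 116 114 112 112 112]
39 234 [ 64  63  64  62  61  61  64  72  87 102 112 116 117 116 114 113 112]
40 240 [ 84  88  91  80  69  73  84 101 112 116 115 114 116 116 116 115 114]
41 246 [ 99 109 110  98  82  83  92 101 110 115 116 116 114 115 116 117 117]
42 252 [102 110 112 104  87  83  92  97 106 112 114 117 116 115 114 116 117]
43 258 [106 109 110 109  92  83  91  98 106 111 112 114 115 116 115 114 115]
44 264 [107 108 109 108  93  82  90  97 106 111 110 111 113 115 116 115 112]
45 270 [106 107 108 107  95  84  88  97 107 112 112 111 111 112 112 113 107]
46 276 [105 105 107 107  96  84  86  95 106 113 114 112 111 108 100  98 101]
47 282 [106 105 105 105  97  84  85  94 101 108 112 111 109 103 100 102 101]
48 288 [111 108 106 105 100  87  83  92  96  96  98  95  95  99 102 102 102]
49 294 [113 112 110 108 104  89  82  90  92  94  95  92  94  98 101 102 103]
50 300 [113 114 113 112 107  93  83  89  89  84  86  90  92  94  98 101 102]
51 306 [113 113 114 114 110  98  86  90  91  78  74  84  90  92  93  96  99]
52 312 [113 113 113 111 103 101  91  84  93  84  68  71  82  89  92  93  95]
53 318 [112 112 110  96  80  84  86  80  85  84  71  66  70  81  89  91  93]
54 324 [107  99  86  75  78  91  92  81  84  94  86  71  66  69  80  88  91]
55 330 [ 91  77  78  90  98 100 100  91  88  95  97  89  74  66  68  79  88]
56 336 [ 75  78  91  99 102 102 101  96  90  93  99  99  89  74  66  68  78]
57 342 [ 91  99 101 102 102 102 102 101  98  99 101 102 100  90  75  67  67]
58 348 [100 102 102 102 102 102 102 102 102 102 102 102 102 100  93  79  68]
59 354 [102 102 102 101 101 102 102 102 102 102 103 103 103 102 101  94  79]
(5, 0) [-8.4  6.6]
(0, 5) [7.8 6. ]
```

Emit:
move_arm --pt "1 0 0.001 0.015 2.5" --pt "1 0 0 0.015 0" --pt "1 0 0 0.005 0" --pt "1 0 0 0.002 0" --pt "1 0 0 0.001 0" --pt "1 0 0 0.001 0" --pt "1 0 0 0 0"

```text
t: 23.3
eef_pos: [588.3, -114.8, 224.3]
eef_rot: [2.649, 1.688, 0.001]
force: [-0.2, 0.5, -2.1]
width: 25.3
```

Emit:
move_arm --pt "1 0 0 0.001 0" --pt "1 0 0 0 0"

```text
t: 23.5
eef_pos: [588.2, -114.7, 222.9]
eef_rot: [2.65, 1.688, 0.0]
force: [-0.1, -0.4, -1.3]
width: 25.3
```

Emit:
move_arm --pt "1 0 0 0.001 0" --pt "1 0 0 0.001 0" --pt "1 0 0 0.001 0" --pt "1 0 0 0 0"

```text
t: 23.9
eef_pos: [588.2, -114.7, 219.9]
eef_rot: [2.65, 1.688, -0.0]
force: [-0.3, 0.3, 0.0]
width: 25.3
```

Emit:
move_arm --pt "1 0 0 0.001 0" --pt "1 0 0 0.001 0" --pt "1 0 0 0 0"

```text
t: 24.2
eef_pos: [588.4, -114.8, 219.4]
eef_rot: [2.649, 1.688, 0.001]
force: [-3.8, 0.6, 12.4]
width: 25.0
```

Emit:
move_arm --pt "1 0 0 0 6" --pt "1 0 0 0.0002 6" --pt "1 0 0 0.0004 7" --pt "1 0 0 0.0004 7" --pt "1 0 0 0.0004 7" --pt "1 0 0 0.0004 7" --pt "1 0 0 0.0004 7" --pt "1 0 0 0.0004 7" --pt "1 0 0 0.0004 7" --pt "1 0 0 0.0004 7" --pt "1 0 0 0.0004 7" --pt "1 0 0 0 0"

```text
t: 25.4
eef_pos: [588.6, -115.3, 215.6]
eef_rot: [3.128, -0.28, 0.003]
force: [-2.5, -1.2, 11.7]
width: 25.3
```

```bash
python3 -c "
from h import *
go();print(observe()['torque'],observe()['joint_torque'].round(2))"
```

```text
t 25.40 pos [ 588.6 -115.3  215.6] yaw -10.2 j [-0.27  0.48  1.55 -0.    1.11  1.48] F [-2.5 -1.2 11.7] w 25.3 tilt 0.13
[-0.44373398  0.93361427  0.04190301] [  1.34 -50.91 -26.01   0.85  -0.98   1.6 ]
```

Emit:
move_arm --pt "1 0 0 0.0004 6" --pt "1 0 0 0.0004 6" --pt "1 0 0 0.0003 4"

```text
t: 25.7
eef_pos: [588.4, -115.4, 214.6]
eef_rot: [3.058, -0.712, 0.003]
force: [-4.2, -1.9, 12.7]
width: 25.6
```

```bash
python3 -c "
from h import *
go();print(observe()['torque'],observe()['joint_torque'].round(2))"
```

```text
t 25.70 pos [ 588.4 -115.4  214.6] yaw -26.2 j [-0.27  0.48  1.56 -0.    1.11  1.76] F [-4.2 -1.9 12.7] w 25.6 tilt 0.12
[-0.70362128  1.27180724  0.11945831] [  1.79 -50.06 -25.99   1.18  -1.4   -0.63]
```

Emit:
move_arm --pt "1 0 0 0.0003 4" --pt "1 0 0 0.0002 4"

```text
t: 25.9
eef_pos: [588.4, -115.4, 214.2]
eef_rot: [3.002, -0.922, 0.002]
force: [-4.7, -2.3, 14.5]
width: 25.8
```

```bash
python3 -c "
from h import *
go();print(observe()['torque'],observe()['joint_torque'].round(2))"
```

```text
t 25.90 pos [ 588.4 -115.4  214.2] yaw -34.1 j [-0.27  0.48  1.56 -0.    1.11  1.9 ] F [-4.7 -2.3 14.5] w 25.8 tilt 0.12
[-0.57050601  1.38221683  0.15740723] [  1.66 -49.51 -25.87   1.2   -1.56  -0.97]
```

Emit:
move_arm --pt "1 0 0 0.0002 4" --pt "1 0 0 0.0001 4"

```text
t: 26.1
eef_pos: [588.3, -115.5, 214.1]
eef_rot: [2.93, -1.128, 0.002]
force: [-6.3, -3.1, 16.0]
width: 25.1
```

```bash
python3 -c "
from h import *
go();print(observe()['torque'],observe()['joint_torque'].round(2))"
```

```text
t 26.10 pos [ 588.3 -115.5  214.1] yaw -42.1 j [-0.27  0.48  1.56 -0.    1.11  2.04] F [-6.3 -3.1 16. ] w 25.1 tilt 0.13
[-0.66699235  1.80162132  0.67079159] [  1.7  -48.43 -25.88   1.74  -2.08  -0.49]
```

The torque is 0.67 N m and sinking has stopped, so screw 2 is home. I confirm with a touch more, relieve, and lift.

Emit:
move_arm --pt "1 0 0 0 3" --pt "1 0 0 0 0" --pt "1 0 0 -0.001 -7" --pt "1 0 0 -0.005 0" --pt "1 0 0 -0.015 0" --pt "1 0 0 -0.03 0" --pt "1 0 0 -0.005 -8.5" --pt "1 0 0 0 -8.5" --pt "1 0 0 0 -8.5" --pt "1 0 0 0 -8.5" --pt "1 0 0 0 -8.5" --pt "1 0 0 0 -8.5"

```text
t: 27.3
eef_pos: [588.2, -114.5, 268.2]
eef_rot: [-3.12, -0.36, 0.0]
force: [0.1, 0.2, -1.2]
width: 25.1
```

Emit:
move_arm --pt "1 0 0 0 -8.5" --pt "1 0 0 0 -8.5" --pt "1 0 0 0 -8.5" --pt "1 0 0 0 -8.5" --pt "1 0 0 0 -8.5" --pt "1 0 0 0 -8.5" --pt "1 0 0 0 -8.5" --pt "1 0 0 0 -8.5" --pt "1 0 0 0 -8.5" --pt "1 0 0 0 -8.5" --pt "1 0 0 0 -8.5" --pt "1 0 0 0 -8.5"

```text
t: 28.5
eef_pos: [588.2, -114.5, 268.2]
eef_rot: [-1.684, -2.652, -0.0]
force: [0.2, -1.2, -1.0]
width: 25.1
```

```bash
python3 -c "
from h import *
from scr import half
go([415.7,304.7,270],119)
half(np.mean([eyes.read_camera('scene') for _ in range(3)],0),'scene',(588,-114),93)
"
```

```text
t 28.50 pos [ 588.2 -114.5  268.2] yaw 115.2 j [-0.27  0.42  1.5   0.    1.22 -0.71] F [ 0.2 -1.2 -1. ] w 25.1 tilt 0.03
 shift m [ 0.4528  0.0221 -0.0016]
 turn -3.8 or 176.2 / -360
scene 101 [1739, 1691] mid [ 586.3 -113.4] slot deg 166.4
scene 103 [1505, 1429] mid [ 586.1 -113.5] slot deg 166.4
scene 105 [1306, 1151] mid [ 586.  -113.6] slot deg 167.1
scene 106 [1090, 875] mid [ 585.8 -113.6] slot deg 168.1
scene 108 [820, 541] mid [ 585.3 -113.6] slot deg 169.2
```

Emit:
move_arm --pt "1 0.025 0.001 0 -3.8" --pt "1 0.04 0.002 0 0" --pt "1 0.04 0.002 0 0" --pt "1 0.04 0.002 0 0" --pt "1 0.04 0.002 0 0" --pt "1 0.04 0.002 0 0" --pt "1 0.04 0.002 0 0" --pt "1 0.04 0.002 0 0" --pt "1 0.04 0.002 0 0" --pt "1 0.04 0.002 0 0" --pt "1 0.04 0.002 0 0" --pt "1 0.02 0.001 0 0"

```text
t: 29.85
eef_pos: [393.2, 288.8, 268.4]
eef_rot: [-1.606, -2.7, -0.001]
force: [-0.6, 0.4, -0.8]
width: 25.2
```

Run:
```python
from h import *
from scr import half
go([415.7,304.7,220],119)
t=np.mean([eyes.read_camera('top') for _ in range(3)],0);s=eyes.read_camera("scene")
half(t,'top',(588,-114),93);half(t,'top',(604,104),93)
o=observe()["eef_pos"];c=px("scene",o-[0,0,126.5]).astype(int);x,y=c-[50,70];print([((px("scene",o-[0,0,d])-[x,y])*5).round() for d in(38,90,126.5)])
cv2.imwrite("pics/ret.png",cv2.resize(s[y:y+115,x:x+100],None,fx=5,fy=5,interpolation=2)[:,:,::-1])
```

```text
t 29.85 pos [393.2 288.8 268.4] yaw 118.5 j [0.54 0.22 1.79 0.   1.14 0.04] F [-0.6  0.4 -0.8] w 25.2 tilt 0.04
 shift m [0.0032 0.0274 0.0484]
 turn -0.5 or 179.5 / -360
top 66 [5390, 4892] mid [ 588.  -113.4] slot deg 163.3
top 68 [5045, 4599] mid [ 588.  -113.4] slot deg 163.4
top 70 [4720, 4312] mid [ 588.  -113.4] slot deg 163.4
top 72 [4408, 4039] mid [ 587.9 -113.4] slot deg 163.1
top 74 [4123, 3757] mid [ 587.8 -113.3] slot deg 163.5
top 76 [3826, 3493] mid [ 587.8 -113.3] slot deg 163.2
top 78 [3539, 3228] mid [ 587.8 -113.3] slot deg 163.1
top 80 [3234, 2951] mid [ 587.6 -113.2] slot deg 163.0
top 82 [2923, 2659] mid [ 587.6 -113.2] slot deg 162.8
top 84 [2607, 2358] mid [ 587.5 -113.2] slot deg 162.8
top 86 [2267, 2009] mid [ 587.3 -113.2] slot deg 162.9
top 88 [1922, 1649] mid [ 587. -113.] slot deg 163.6
top 90 [1545, 1333] mid [ 586.8 -113. ] slot deg 163.5
top 92 [1160, 972] mid [ 586.7 -113. ] slot deg 164.3
top 94 [741, 480] mid [ 586.8 -113.1] slot deg 166.8
top 68 [4389, 4379] mid [604.8 104.6] slot deg 93.7
top 70 [4095, 4065] mid [604.7 104.6] slot deg 93.7
top 72 [3839, 3768] mid [604.7 104.6] slot deg 93.4
top 74 [3580, 3476] mid [604.7 104.6] slot deg 93.4
top 76 [3336, 3197] mid [604.6 104.7] slot deg 93.1
top 78 [3094, 2891] mid [604.6 104.6] slot deg 92.8
top 80 [2847, 2618] mid [604.6 104.7] slot deg 93.1
top 82 [2588, 2332] mid [604.6 104.7] slot deg 93.0
top 84 [2282, 2007] mid [604.7 104.8] slot deg 92.7
top 86 [1986, 1728] mid [604.6 105. ] slot deg 92.7
top 88 [1695, 1425] mid [604.6 105. ] slot deg 92.7
top 90 [1393, 1089] mid [604.6 105.2] slot deg 92.7
top 92 [1070, 651] mid [604.6 105.3] slot deg 91.8
[array([288., 248.]), array([267., 312.]), array([252., 354.])]
```

Both screws hold: screw 2's slot has turned 67° to 163° (1.46 rad) and its stop was felt; screw 1 still reads 93°. Now I go over the free hole.

Emit:
move_arm --pt "1 0.003 0.02 0 -0.5" --pt "1 0 0.0075 0.005 0" --pt "1 0 0 0.025 0" --pt "1 0 0 0.01 0" --pt "1 0 0 0 0"

```text
t: 30.55
eef_pos: [416.8, 301.4, 226.7]
eef_rot: [-1.589, -2.708, 0.005]
force: [-0.1, -0.7, -1.3]
width: 25.0
```

Run:
```python
from h import *
go([415.7,304.7,200],119)
o=observe()["eef_pos"];s=eyes.read_camera("scene");t=eyes.read_camera("top")
c=px("scene",o-[0,0,126.5]).astype(int);x,y=c-[50,70];print([((px("scene",o-[0,0,d])-[x,y])*5).round() for d in(38,90,126.5)],"hole",[((px("scene",p)-[x,y])*5).round() for p in((415,302,90),)])
v=cv2.resize(s[y:y+115,x:x+100],None,fx=5,fy=5,interpolation=2)
k=px("top",(415,302,90)).astype(int);w=cv2.resize(t[k[1]-46:k[1]+46,k[0]-24:k[0]+24],(300,575),interpolation=2)
cv2.imwrite("pics/ret.png",np.hstack([v,w])[:,:,::-1])
```

```text
t 30.55 pos [416.8 301.4 226.7] yaw 119.2 j [ 0.54  0.31  1.77 -0.    1.06  0.03] F [-0.1 -0.7 -1.3] w 25.0 tilt 0.19
 shift m [0.0034 0.0008 0.0267]
 turn 0.2 or 180.2 / -360
[array([285., 256.]), array([265., 315.]), array([252., 354.])] hole [array([251., 363.])]
```

View pics/ret.png

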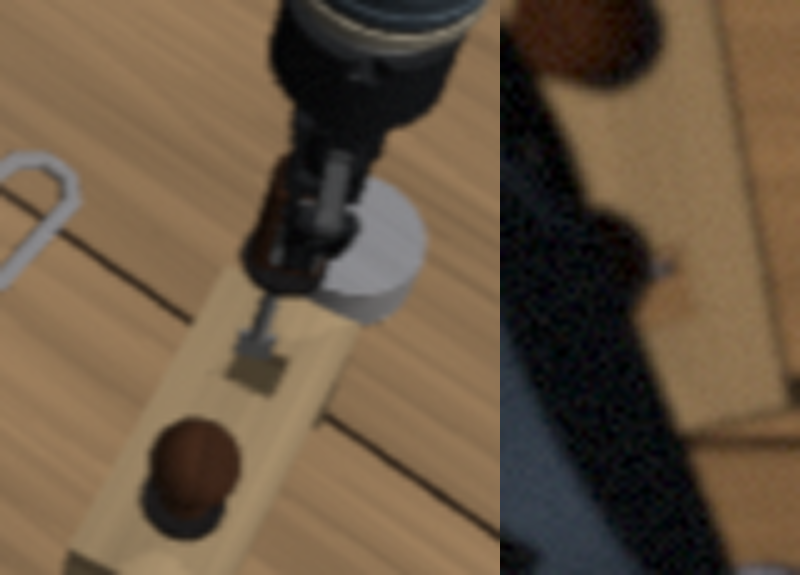

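The scene crop shows the blade end at about (255,354) and the free square hole centred at about (256,370), so the tip needs roughly +4 mm in y. I correct and lower slowly.

Emit:
move_arm --pt "1 0.0037 0.0017 0 0" --pt "1 0 0 0.006 0" --pt "1 0 0 0.005 0" --pt "1 0 0 0.005 0" --pt "1 0 0 0.003 0" --pt "1 0 0 0 0"

```text
t: 31.25
eef_pos: [416.7, 306.4, 208.6]
eef_rot: [-1.587, -2.711, 0.001]
force: [-0.4, -0.3, -1.1]
width: 25.4
```

```bash
python3 -c "
from h import *
go([416.5,305.5,140],119);print(observe()['torque'])"
```

```text
t 31.25 pos [416.7 306.4 208.6] yaw 119.3 j [0.54 0.34 1.78 0.   1.02 0.03] F [-0.4 -0.3 -1.1] w 25.4 tilt 0.06
 shift m [-0.0007 -0.0006  0.0686]
 turn 0.3 or 180.3 / -360
[-0.05188141 -0.00843577 -0.02664809]
```

The tip is 8 mm below the shelf top with no contact, so it is in the hole.

Emit:
move_arm --pt "1 -0.001 0 0.01 0" --pt "1 0 0 0.02 0" --pt "1 0 0 0.02 0" --pt "1 0 0 0.015 0" --pt "1 0 0 0.005 0" --pt "1 0 0 0 0"

```text
t: 31.85
eef_pos: [417.2, 305.5, 138.6]
eef_rot: [-1.587, -2.71, 0.002]
force: [-0.9, 0.5, -0.2]
width: 25.5
```

Emit:
move_arm --pt "1 0 0 0.004 0" --pt "1 0 0 0.0015 0" --pt "1 0 0 0.001 0" --pt "1 0 0 0 0"

```text
t: 32.25
eef_pos: [417.5, 305.7, 132.8]
eef_rot: [1.587, 2.711, 0.0]
force: [0.7, -0.2, -1.5]
width: 25.2
```

Emit:
move_arm --pt "1 0 0 0.001 0" --pt "1 0 0 0.001 0" --pt "1 0 0 0 0"

```text
t: 32.55
eef_pos: [417.6, 305.7, 131.8]
eef_rot: [1.587, 2.711, 0.001]
force: [-4.3, -2.6, 13.4]
width: 25.5
```

Flange seated at the pick-up height with 13 N. I open to the partial width, clear of the awl, and withdraw.

Emit:
move_arm --pt "1 0 0 -0.001 0" --pt "0.7 0 0 0 0" --pt "0.35 0 0 0 0" --pt "0.35 0 0 0 0" --pt "0.35 0 0 0 0" --pt "0.35 0 0 -0.01 0" --pt "0.35 0 0 -0.03 0" --pt "0.35 0 0 -0.05 0" --pt "0.35 0 0 -0.05 0" --pt "0.35 0 0 -0.02 0"

```text
t: 33.55
eef_pos: [418.3, 306.2, 297.2]
eef_rot: [1.586, 2.708, 0.009]
force: [0.3, -0.7, -0.6]
width: 55.9
```

Emit:
move_arm --pt "0.35 0.03 -0.03 0 0" --pt "0.35 0.03 -0.03 0 0" --pt "0.35 0 -0.03 0 0" --pt "0.35 0 0 0 0"

```text
t: 33.95
eef_pos: [307.0, 313.2, 292.5]
eef_rot: [-1.585, -2.713, 0.0]
force: [0.3, 0.9, -0.1]
width: 55.5
```

Run:
```python
from h import *
go()
s=eyes.read_camera("scene");t=eyes.read_camera("top")
cv2.imwrite("pics/end.png",np.hstack([cv2.resize(s[130:350,180:480],(400,300),interpolation=2),cv2.resize(t[150:350,160:530],(400,300),interpolation=2)])[:,:,::-1])
```

```text
t 33.95 pos [307.  313.2 292.5] yaw 119.4 j [0.69 0.1  1.87 0.   1.18 0.18] F [ 0.3  0.9 -0.1] w 55.5 tilt 0.01
```

No views left, so I check numerically, comparing the current pictures with the first ones.

Run:
```python
from h import *
from scr import half
s0=cv2.imread("pics/scene0.png")[:,:,::-1].astype(int);s=np.mean([eyes.read_camera("scene") for _ in range(3)],0)
d=np.abs(cv2.GaussianBlur(s-s0,(0,0),1)).max(2)
_,l,st,ce=cv2.connectedComponentsWithStats((d>20).astype(np.uint8))
for j in range(1,len(st)):
    if st[j,4]>8: print("changed",st[j],ce[j].round())
def dark(im,x,y,w,h):
    q=np.argwhere(im[y:y+h,x:x+w].max(2)<70);return len(q),(q.mean(0)[::-1]+[x,y]).round(1),q.min(0)[::-1]+[x,y],q.max(0)[::-1]+[x,y]
print("driver before",dark(s0,415,250,35,32),"\n now",dark(s,415,250,35,32))
print("predicted px of grip in hole",px("scene",(416,305,128)))
```

```text
changed [ 226    0   52   64 1932] [250.  28.]
changed [ 409    0   38   78 1088] [424.  36.]
changed [472   0   5   6  26] [474.   2.]
changed [  468     0   103   217 11276] [510.  92.]
changed [492  35  16   6  29] [498.  37.]
changed [403  62  21  38 492] [411.  83.]
changed [460  65  10  42 244] [465.  90.]
changed [440  79   9  41 125] [445.  98.]
changed [427  80  15  39 298] [435.  96.]
changed [ 377   86   74   73 1531] [403. 125.]
changed [448  89   9  25  78] [452. 102.]
changed [530 133   8   7  30] [534. 137.]
changed [217 164  44  39 869] [239. 184.]
changed [299 253  38  19 404] [317. 260.]
changed [323 265  19  15  86] [333. 272.]
changed [294 266  34  21 273] [311. 277.]
changed [419 274  16   8  51] [426. 279.]
changed [ 470  291   54   46 1204] [494. 319.]
changed [439 309  24  37 513] [450. 325.]
changed [380 340  59  40 679] [403. 362.]
driver before (378, array([430.2, 265.7]), array([420, 250]), array([443, 279])) 
 now (389, array([430. , 266.6]), array([420, 250]), array([443, 280]))
predicted px of grip in hole [430.8 265.5]
```

The driver sits within 1 px of its starting place. Changes near the orange look-alike (450,325) may be the arm's shadow; I'll check that before handing in.

Run:
```python
from h import *
s0=cv2.imread("pics/scene0.png")[:,:,::-1].astype(np.uint8);s=eyes.read_camera("scene")
t0=cv2.imread("pics/top0.png")[:,:,::-1].copy();t=eyes.read_camera("top")
for n,a,b in(("scene",s0,s),("top",t0,t)):
    for nm,lo,hi in(("orange",(4,150,60),(13,255,255)),("turq",(80,130,50),(97,255,255)),("purple",(130,90,30),(150,255,255)),("blue",(106,150,50),(122,255,255))):
        r=[]
        for im in(a,b):
            m=cv2.inRange(cv2.cvtColor(im,cv2.COLOR_RGB2HSV),lo,hi);_,l,st,ce=cv2.connectedComponentsWithStats(m);j=1+np.argmax(st[1:,4]);r.append((int(st[j,4]),ce[j].round(1).tolist()))
        print(n,nm,r)
for x,y,w,h in((470,291,54,46),(439,309,24,37),(380,340,59,40)):
    d=np.abs(s.astype(int)-s0)[y:y+h,x:x+w].max(2)>20
    print((x,y),s0[y:y+h,x:x+w][d].mean(0).round(),s[y:y+h,x:x+w][d].mean(0).round())
print(px("scene",observe()["eef_pos"]))
```

```text
scene orange [(361, [451.4, 324.6]), (632, [403.2, 361.6])]
scene turq [(228, [484.7, 305.6]), (136, [516.3, 327.2])]Traceback (most recent call last):
  File "<stdin>", line 8, in <module>
    return _wrapfunc(a, 'argmax', axis=axis, out=out, **kwds)
    return bound(*args, **kwds)
ValueError: attempt to get argmax of an empty sequence
```

The orange and turquoise look-alikes are no longer where they were. I'll find out when that happened and how far they moved.

```bash
python3 - <<'E'
from h import *
d=np.load("im.npz");s=eyes.read_camera("scene");t=eyes.read_camera("top")
L=[("scene","t0",cv2.imread("pics/scene0.png")[:,:,::-1].copy()),("scene","t9.8",d["s"].astype(np.uint8)),("scene","now",s),("top","t0",cv2.imread("pics/top0.png")[:,:,::-1].copy()),("top","t9.8",d["t"].astype(np.uint8)),("top","now",t)]
for n,w,im in L:
    hsv=cv2.cvtColor(im,cv2.COLOR_RGB2HSV)
    for nm,lo,hi in(("orange",(4,150,60),(13,255,255)),("turq",(80,130,50),(97,255,255))):
        m=cv2.inRange(hsv,lo,hi)
        if n=="scene" : m[:180]=0
        _,l,st,ce=cv2.connectedComponentsWithStats(m);j=1+np.argmax(st[1:,4]) if len(st)>1 else None
        if j: print(n,w,nm,st[j].tolist(),ce[j].round(1),at(n,ce[j],15))
E
ls -la --time-sort pics | head -20
```

```text
scene t0 orange [440, 309, 23, 37, 361] [451.4 324.6] [454.3 419.7]
scene t0 turq [473, 293, 22, 26, 228] [484.7 305.6] [351.5 453.9]
scene t9.8 orange [381, 339, 58, 41, 632] [403.3 361.5] [613.8 387.3]
scene t9.8 turq [510, 320, 13, 16, 136] [516.3 327.2] [351.  545.2]
scene now orange [381, 339, 58, 41, 634] [403.3 361.5] [613.8 387.3]
scene now turq [510, 320, 13, 16, 136] [516.3 327.2] [351.  545.2]
top t0 orange [126, 237, 32, 20, 160] [143. 245.] [521.6 457.3]
top t0 turq [110, 280, 12, 15, 161] [115.3 287.1] [423.4 516.2]
top t9.8 orange [153, 181, 37, 63, 636] [173.1 205.4] [616.3 390.7]
top t9.8 turq [74, 279, 11, 17, 153] [ 78.6 286.8] [424.7 599.8]
top now orange [153, 181, 37, 63, 584] [173.2 205.4] [616.3 390.3]
top now turq [74, 279, 16, 17, 171] [ 79.4 287.1] [424.1 598. ]ls: unrecognized option '--time-sort'
Try 'ls --help' for more information.
```

Those two fell over by themselves before t = 9.8 s. At the start they were balanced upright on their points, and until then the arm had only been over the crate and mat, more than 250 mm away. They have been still since then, so I leave them alone. Nothing else in view has moved apart from the iron and the screws, and I hand in.

```bash
python3 -c "
from h import *
go();print(bot.finish_job())"
```

```text
t 34.40 pos [310.  313.9 291.5] yaw 119.3 j [0.69 0.1  1.86 0.   1.18 0.18] F [1.5 0.5 0.6] w 55.6 tilt 0.02
the job is handed in; nothing more can be done
None
```

I finished the job and handed it in at 34.4 s, well inside the 72 s limit; no verdict was reported.

- **Iron:** It went flat onto the middle of the cork mat, with about 7 N at touchdown. Both cameras showed it centred.
- **Screws:** I turned both clockwise until they stopped, felt as a jump to 0.54 N m on screw 1 and 0.67 N m on screw 2. Screw 1 turned about 1.54 rad (slot from 1.5° to 93°, a half turn apart) and screw 2 about 1.46 rad (67° to 163°). Both blade heights ended at the same level.
- **Driver:** It hangs in its own rack hole again, released, within 1 px of where it started in the scene view. The gripper is clear of everything.

**Checks that failed or disagreed:**
- **Slot angles:** The scene camera's angles differed from the top camera's by up to about 10°. I used the top view, which agreed with the stop torque and the sinking depth.
- **Last picture:** The viewer had reached its 12-picture limit, so the final check of the driver was by pixel comparison only.
- **Look-alikes:** The orange and turquoise tools are not where they first stood. They toppled and rolled before 9.8 s, while the arm was well over 250 mm away. They seem to have been balanced on their points. The arm did not go near them and I left them where they lay.

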